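# Change the shell on the balance past the jar and cup that block the caged shelf

### The job

The cowrie at the back of the fenced shelf is the next shell to be weighed, but the brown jar and the orange cup block the way: first stand both of them in the white side tray. Then lay the tusk shell, already weighed, from the balance pan lengthwise on the middle of its empty cork mat at the back of the shelf, and after that set the cowrie gently, flat side down, on the middle of the pan. Finally stand the jar and the cup back, each just where it stood at the start; keep both upright all the time and leave the whelk and the little vial where they are.

Things in the scene. Friction and masses are not known exactly. Their poses are not given: they have to be found in the camera images.
- jar: Brown glass specimen jar with a black screw lid and a paper label, standing on the shelf, one of the two tall things in front of the back row. Round: body 56 mm across up to 74 mm height, lid 49 mm across from 88 to 105 mm height (its top); about 0.2 kg. Origin: centre of its underside; z up.
- cup: Open, empty orange plastic sorting cup standing on the shelf, mouth up, the other tall thing in front of the back row. Round and slightly conical: 48 mm across at the foot, 58 mm at the rim, 86 mm high, wall 2.5 mm; about 45 g. Origin: centre of its underside; z up.
- cowrie: Glossy spotted cowrie shell lying on the plywood in the back row, flat side down: an oval dome 78 mm long, 52 mm wide (widest 15 mm above its base), 40 mm high; about 70 g. Origin: centre of its underside; x along its length, z up.
- tusk: Ivory-coloured tusk shell, a slender tapered tube 88 mm long, slightly bent sideways, lying on the balance pan at the start: 14 mm thick at the wide end (own -x), 10 mm in the middle, 6 mm at the tip (own +x); about 15 g. Origin: on its underside below the middle of its length, where the shell runs along its own x; both ends lie about 7 mm to own +y. z up.
- tray: White low plastic tray on the table, the side area, fixed: 245 mm long (own x) by 165 mm wide (own y) outside, rim 20 mm high, wall and floor 4 mm thick, empty. Origin: centre of its underside on the table. It stands to the left or the right of the cage, the balance on the other side.
- balance: Bench balance with a white housing and a round flat steel pan of 120 mm diameter, fixed. Origin: on the table exactly below the middle of the pan; z up; the pan's top is 72 mm above the origin, the rest of the housing is lower. The display is on the side of own -x, towards the robot. The pan does not give.
- cork: Thin rectangular cork mat on the plywood in the back row of the shelf, beside the cowrie, empty at the start: the tusk shell's own place. Fixed; 120 mm long (own x), 60 mm wide (own y), 4 mm thick. Origin: centre of its underside; z up.
- whelk: Small tan spiral whelk shell on the shelf near its front, about 62 mm long and 37 mm high, loose. To be left alone. Origin: its underside, near the middle.
- vial: Small clear glass vial with a white cap, 24 mm across and 55 mm high, standing loose on the shelf near its front. To be left alone. Origin: centre of its underside.
- cage: Fenced shelf, fixed: plywood board 300 (own x) by 320 mm (own y), top 18 mm above the table. Low mesh fence, open above: posts up to 56 mm above the board, 140 mm (own x) and 150 mm (own y) from the centre. In front (own -x) the small gate stands open towards the robot: 140 mm long, as low as the fence, hinged at own +y. Origin: centre of the underside; own +x to the back row.
Not all that is in view belongs to the job. Leave any purple look-alike of the cowrie alone.

How it is judged:
By the outcome, as a careful person would: the job done as asked, in the order asked, and still so for the second after the job is handed in, with the robot touching nothing.
It also fails if it takes over 138 s, if anything falls off the work surface, if the arm or the gripper's body presses on something with over 40 N, if the wrist force passes 120 N, or if a joint passes its speed limit or range.

### The arm

A 6-joint arm with a two-finger parallel gripper is mounted at the origin on the work surface. World frame = base frame: x ahead of the robot, y to its left, z up, the work surface at z = 0. Lengths are in m, angles in degrees, forces in N, time in s.
With the tool pointing down it reaches from about 0.25 to 0.725 m from the base axis. Payload 9.7 kg.
Tool frame: the origin (TCP) lies on the mounting face of the last link; the fingertips stand 173 mm ahead of it and the grasp point (between the pads) lies 155 mm ahead of it; z points along the fingers, y is the line along which they close (so a half turn about z gives the same grasp; the last joint's range is limited). The gripper opens to 85 mm and grips with 20 to 120 N. Pads are 22 mm wide; open, the fingers measure 114 mm over their backs; the gripper's body (76 mm by 85 mm) begins 54 mm behind the grasp point. The pads swing forward as they close: fully open they stand 13 mm farther back than shut.
Start: joints at [66.52, 4.979, 10.078, 95.1, 0, 90], TCP at [0.219, 0.504, 0.405] pointing down, gripper open.
Joint ranges: [-179.16, 179.16], [-48.56, 103.87], [-65.8, 70.77], [-126.05, 130.52], [-82.76, 87.17], [-180, 180]. Speed limits (degrees/s): [127.2, 127.2, 147.25, 180, 180, 180].

### API

Orientations are given as [roll, pitch, yaw] about the fixed x, y, z axes, in that order (R = Rz(yaw) Ry(pitch) Rx(roll)).
In Python, from workcell import bot, camera, camera_model, outline_of, pinpoint gives the robot as it stands.
- The arm moves only by the tool move_arm, never from a script. Its arguments are lists of equal length, an entry for each row: "jaw": the closure, from 0 (fully open) to 1 (shut); "delta_pos": the shift along the world's x, y, z in m, a list of three; "yaw": the turn about the world's z in rad. In form: {"jaw": [jaw, ...], "delta_pos": [[dx, dy, dz], ...], "yaw": [yaw, ...]}. A call has 1 to 10 rows; each row shifts and turns the commanded pose from where the row before left it; what a row does not reach is not made up. A row lasts 1/12 s, in which the tool goes at most 41.7 mm and 7.16 degrees, less where a joint would pass 70% of its speed; a pose out of reach is approached as far as the arm can. A call with a gripper value outside its range is refused whole. The fingers move at their own pace and stop on an object; "force" is the grip in N (left out, the last holds). Time passes only in rows, so rows that do not move let the fingers close. It gives the time, the measured TCP pose, the force, the opening and the grip force at its end, in the units of the state.
- bot.get_obs(): the state, without advancing time (a new reading comes with each control period).
- camera(name): name is "scene" or "side" or "wrist"; returns the picture (420x560x3 uint8, red, green, blue); there is no depth.
- camera_model(name): a dict with "fx", "fy", "cx", "cy" (pixels), "R" (3x3) and "t" (3): a world point X has camera coordinates R X + t. Camera axes: x right, y down, z forward; pixel columns grow to the right and rows downward; lengths in m; the calibration is good to about 2 mm. A picture is of the moment at which its call begins: read the wrist's pose just before it. camera_model takes no time and is no camera call; for the wrist camera it gives the pose at the moment of the call.
- bot.job_done(): hands the job in; it is judged then, once.
Trained networks look in the newest picture that a camera, given by its name, has taken for a name from the list of things; names that differ only in an ending like _2 or _b are one class to them, and where a whole thing is asked for, a point or a joint stands for the part that bears it (a point fixed in the world has none). Each returns a list of dicts, best first, with "confidence" (0 to 1); they miss things now and then, are a little off and sometimes report something else, mostly with a low value. They report only what shows in the picture. A call takes as long as a camera call. They do not tell look-alikes from the thing itself.
- outline_of(camera, thing): "mask" (420x560 bool, what is visible of it) and "xy" ([column, row] in pixels, amid what is visible of it).
- pinpoint(camera, thing): "xy" ([column, row] in pixels: a listed point, or the origin of a listed thing).
The state is a dict: "time": time; "q": joint angles; "qd": joint speeds; "joint_efforts": joint torques, N m; "ee_pos": TCP position; "tcp_rot": TCP orientation; "wrist_force": force on the tool from outside, world axes, zero at the start; "torque": the same for the moment, N m; "opening": finger opening in m; "grasp_force": force on a finger pad.
Only numpy, scipy, OpenCV 4.12 (cv2) and the standard library are available. Lean on these libraries where they do the work, as an engineer would, in place of code of your own. Each camera call takes 0.05 s, during which the arm holds its last target. There are 200 camera calls.

## Working session

There is one attempt and no reset: what is moved stays moved. The work goes in short steps, Python scripts to look and compute and a tool call to move; the robot and the scene stay as the last step left them, time stands still between calls to the robot, and variables do not carry over. Pictures are saved under pics/ and viewed, at most 14 in all, crops included, and the job is handed in when it is done.

Besides the shell and the picture viewer there is one more tool, called after "Request:" as a command line: name --pt "numbers of a row" for each row, then --argument value for the rest. move_arm: Moves the arm, as the interface text tells. Its arguments: {"type":"object","properties":{"jaw":{"type":"array"},"delta_pos":{"type":"array"},"yaw":{"type":"array"},"force":{"type":"number"}},"required":["jaw","delta_pos","yaw"]}

```bash
ls; mkdir -p pics
cat > h.py <<'E'
import numpy as np, cv2
from workcell import bot,camera,camera_model,outline_of,pinpoint
def ray(m,xy):
    d=m['R'].T@np.array([(xy[0]-m['cx'])/m['fx'],(xy[1]-m['cy'])/m['fy'],1.]); o=-m['R'].T@m['t']; return o,d
def onz(m,xy,z):
    o,d=ray(m,xy); return o+d*(z-o[2])/d[2]
def proj(m,X):
    c=np.asarray(X)@np.array(m['R']).T+m['t']; return np.c_[c[...,0]/c[...,2]*m['fx']+m['cx'],c[...,1]/c[...,2]*m['fy']+m['cy']]
def cam(n):
    m={k:np.array(v) for k,v in camera_model(n).items()}; return m,camera(n)
def save(n,im,s=1):
    cv2.imwrite('pics/'+n,cv2.resize(im[:,:,::-1],None,fx=s,fy=s,interpolation=cv2.INTER_CUBIC))
E
python3 - <<'E'
from h import *
Z=dict(jar=.018,cup=.018,cowrie=.018,tusk=.072,tray=0,balance=0,cork=.018,whelk=.018,vial=.018,cage=0)
ims=[]
for c in ['scene','side']:
    m,im=cam(c); ims.append(im); print(c,(-m['R'].T@m['t']).round(3))
    for t,z in Z.items():
        for d in pinpoint(c,t)[:3]:
            print(c,t,round(d['confidence'],2),np.round(d['xy']),onz(m,d['xy'],z).round(3))
save('scene.png',ims[0],1.4); save('side.png',ims[1],1.4)
print(bot.get_obs())
E
```

```text
pics
scene [ 0.936 -0.558  0.893]
scene jar 0.79 [274. 241.] [ 0.579 -0.048  0.018]
scene cup 0.85 [296. 211.] [0.575 0.072 0.018]
scene cowrie 0.71 [322. 216.] [0.644 0.094 0.018]
scene cowrie 0.63 [343. 181.] [0.633 0.241 0.018]
scene tusk 0.39 [312. 134.] [0.479 0.326 0.072]
scene tusk 0.39 [245. 228.] [ 0.516 -0.084  0.072]
scene tusk 0.27 [302. 254.] [ 0.678 -0.076  0.072]
scene tray 0.68 [165. 316.] [ 0.469 -0.354  0.   ]
scene balance 0.63 [283. 229.] [ 0.569  0.008 -0.   ]
scene balance 0.58 [309. 150.] [ 0.471  0.326 -0.   ]
scene balance 0.32 [166. 313.] [ 0.468 -0.346  0.   ]
scene cork 0.6 [303. 255.] [ 0.664 -0.044  0.018]
scene cork 0.57 [285. 230.] [ 0.583 -0.001  0.018]
scene whelk 0.68 [270. 191.] [0.472 0.097 0.018]
scene vial 0.66 [243. 227.] [ 0.481 -0.054  0.018]
scene cage 0.76 [286. 231.] [0.581 0.007 0.   ]
side [0.48  0.633 0.841]
side jar 0.67 [280. 212.] [ 0.586 -0.055  0.018]
side cup 0.89 [272. 249.] [0.584 0.058 0.018]
side cup 0.29 [335. 144.] [ 0.471 -0.335  0.018]
side cowrie 0.78 [237. 249.] [0.664 0.072 0.018]
side cowrie 0.74 [234. 333.] [0.624 0.2
[... 364 characters left out ...]
.57 [279. 239.] [0.577 0.013 0.   ]
{'time': 1.1, 'q': array([6.65224004e+01, 4.97860134e+00, 1.00781927e+01, 9.51000283e+01,
       2.36343462e-03, 9.00008230e+01]), 'qd': array([-0.05506538,  0.04878706, -0.02949108,  0.0607598 , -0.07698988,
       -0.04058528]), 'joint_efforts': array([-2.80723470e-03, -5.20106792e+01,  4.64867449e+01,  1.53704634e-03,
       -2.40118334e-04,  9.41442380e-06]), 'ee_pos': array([0.21910796, 0.5044646 , 0.40468682]), 'tcp_rot': array([-1.79999563e+02, -2.36342834e-03,  1.56521577e+02]), 'wrist_force': array([ 0.46411984, -1.43917314,  0.03692811]), 'torque': array([ 0.04723116, -0.01268181,  0.05743245]), 'grasp_force': 0.0, 'opening': 0.08544259335224241}
```

View pics/scene.png

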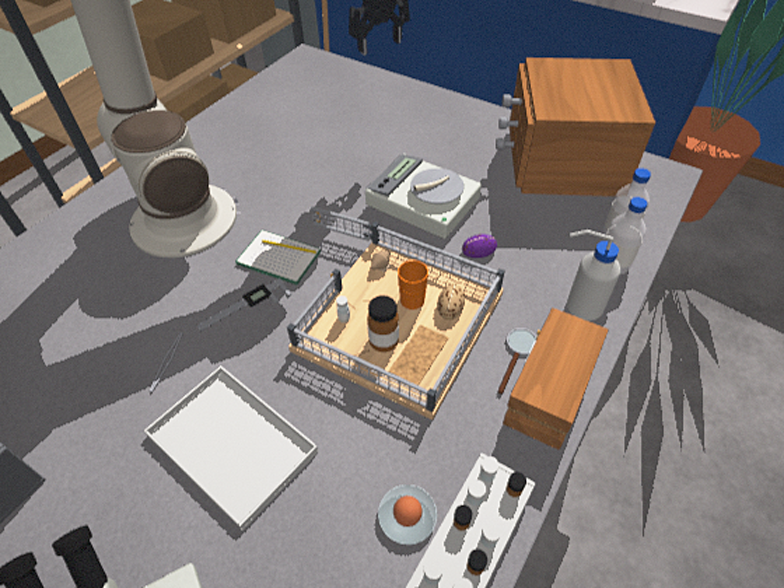

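View pics/side.png

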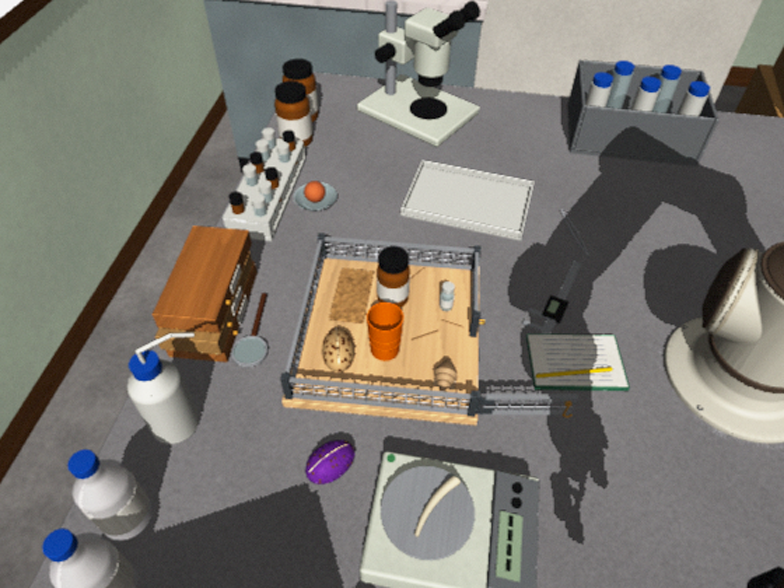

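In the scene view the jar is at (383,325), the cup at (412,285), the spotted cowrie at (451,300), the cork at (420,353), the tusk on the pan at (432,183) and the tray at (230,447), all in 1.4x pixels. Possible cowrie mix-ups are the purple egg-shaped shell at (480,245) and the whelk at (380,260). I choose the spotted one inside the fence at (451,300). The jars on the far table are not ours.

```bash
cat > fit.py <<'E'
from h import *
from scipy.optimize import minimize
T=np.linspace(0,2*np.pi,40,endpoint=False)
def ring(r,z,r2=None): return np.c_[r*np.cos(T),(r2 or r)*np.sin(T),np.full(40,z)]
def box(l,w,z0,z1): return np.array([[a*l/2,b*w/2,z] for a in(-1,1) for b in(-1,1) for z in(z0,z1)])
co=[ring(39*k/1e3,z/1e3,26*k/1e3) for z,k in [(0,.85),(7,.95),(15,1),(25,.8),(33,.55),(40,.12)]]
s=np.linspace(-1,1,11)
tk=[]
for a in s:
    r=(10-4*a)/2e3; tk.append(np.array([[a*.044,.007*a*a+r*np.cos(t),r+r*np.sin(t)] for t in T[::4]]))
P=dict(jar=[np.r_[ring(.028,0),ring(.028,.074)],np.r_[ring(.028,.074),ring(.0245,.088)],np.r_[ring(.0245,.088),ring(.0245,.105)]],
 cup=[np.r_[ring(.024,0),ring(.029,.086)]],cowrie=[np.vstack(co)],tusk=[np.r_[tk[i],tk[i+1]] for i in range(10)],
 tray=[box(.245,.165,0,.02)],cork=[box(.12,.06,0,.004)],whelk=[np.r_[ring(.031,.01,.02)]],vial=[np.r_[ring(.012,0),ring(.012,.055)]])
def sil(name,p,z,m,S=2):
    x,y,w=p; c,s_=np.cos(w),np.sin(w); R=np.array([[c,-s_,0],[s_,c,0],[0,0,1]])
    im=np.zeros((420*S,560*S),np.uint8)
    for Q in P[name]:
        uv=proj(m,Q@R.T+[x,y,z]); cv2.fillConvexPoly(im,cv2.convexHull(np.round((uv+.5)*S*16).astype(np.int32)),1,shift=4)
    return im
def fit(name,views,z,p0,rot=True,ign={}):
    up=[(m,cv2.resize(k.astype(np.uint8),None,fx=2,fy=2,interpolation=cv2.INTER_NEAREST),cv2.resize((~ign.get(i,np.zeros((420,560),bool))).astype(np.uint8),None,fx=2,fy=2,interpolation=cv2.INTER_NEAREST)) for i,(m,k) in enumerate(views)]
    def f(p):
        q=(p[0]/100,p[1]/100,p[2]/2 if rot else 0); v=0
        for m,k,g in up:
            a=sil(name,q,z,m)*g; b=k*g; v+=1-(a&b).sum()/max(1,(a|b).sum())
        return v
    best=None
    for w in (np.arange(0,2*np.pi,np.pi/4 ) if rot else [0]):
        r=minimize(f,[p0[0]*100,p0[1]*100,2*w],method='Nelder-Mead',options=dict(initial_simplex=np.array([[p0[0]*100,p0[1]*100,2*w]]*4)+np.r_[np.zeros((1,3)),np.eye(3)*.8],xatol=.01,fatol=1e-4,maxiter=150))
        if best is None or r.fun<best.fun: best=r
    return np.r_[best.x[:2]/100,np.degrees(best.x[2]/2)],best.fun/len(up)
E
cat > m1.py <<'E'
from fit import *
import pickle
G=dict(jar=(.018,.582,-.05),cup=(.018,.58,.065),cowrie=(.018,.655,.083),tusk=(.072,.475,.327),tray=(0,.47,-.355),cork=(.018,.664,-.05),whelk=(.018,.475,.1),vial=(.018,.486,-.053))
M={};C={};
for c in ['scene','side']:
    C[c]=cam(c); 
    for t in G:
        o=outline_of(c,t); m=C[c][0]; z,x,y=G[t]; u=proj(m,np.array([[x,y,z+.02]]))[0]
        o=[d for d in o if np.hypot(*(np.array(d['xy'])-u))<22]
        M[c,t]=o[0]['mask'] if o else None
    o=M[c,'jar'] if M[c,'jar'] is not None else 0
pickle.dump((M,C),open('m1.pkl','wb'))
for t,(z,x,y) in G.items():
    V=[];ign={}
    for c in C:
        k=M[c,t]
        if k is None: print('none',c,t);continue
        g=np.zeros((420,560),bool)
        for o in('jar','cup'):
            if o!=t and t not in('tray','tusk') and not(t in('jar','cup') and 0) and M[c,o] is not None: g|=cv2.dilate(M[c,o].astype(np.uint8),np.ones((3,3)))>0
        ign[len(V)]=g; V.append((C[c][0],k))
    r=fit(t,V,z,(x,y),t not in('jar','cup','vial'),ign); print(t,r[0].round(4),round(r[1],3))
    for i,v in enumerate(V):
        q=fit(t,[v],z,r[0][:2],False if t in('jar','cup','vial') else True,{0:ign[i]}); print('   ',q[0].round(4),round(q[1],3))
# pan edge fit
def pan(cs):
    def f(p):
        v=0
        for c in cs:
            m,im=C[c]; g=cv2.GaussianBlur(im.astype(np.float32).mean(2),(0,0),1)
            uv=lambda r:proj(m,ring(r,.072)+[p[0]/100,p[1]/100,0]).astype(np.float32)
            s=lambda r:cv2.remap(g,uv(r)[:,:1],uv(r)[:,1:],1)
            v-=np.abs(s(.062)-s(.058)).mean()
        return v
    from scipy.optimize import brute
    return np.array(brute(f,[(45,50),(30.5,35.5)],Ns=26))/100
for cs in(['scene','side'],['scene'],['side']): print('pan',cs,pan(cs).round(4))
a=C['scene'][1][160:280,230:390]; b=C['side'][1][310:420,230:390]
save('crop.png',np.vstack([a,b]),2.5)
E
python3 m1.py
```

```text
jar [ 0.5833 -0.0563 13.0959] 0.086
    [ 0.5787 -0.0508 -0.8321] 0.046
    [ 0.5847 -0.057  -0.7914] 0.041
none scene cup
cup [ 0.5794  0.0536 -0.2354] 0.037
    [0.5794 0.0536 0.    ] 0.037
cowrie [6.519000e-01 8.000000e-02 1.063972e+02] 0.187
    [6.441000e-01 8.810000e-02 1.064365e+02] 0.075
    [6.52900e-01 7.91000e-02 1.06218e+02] 0.035
tusk [4.726000e-01 3.233000e-01 4.223471e+02] 0.425
    [ 0.4673  0.3301 64.8366] 0.392
    [4.7280e-01 3.2300e-01 4.2239e+02] 0.115
tray [  0.4708  -0.3534 172.317 ] 0.041
    [ 0.4692 -0.3524 -7.3175] 0.014
    [  0.4741  -0.3562 172.4153] 0.049
cork [ 6.53500e-01 -4.78000e-02  9.27197e+01] 0.118
    [ 6.51300e-01 -4.31000e-02  9.23984e+01] 0.074
    [ 6.57200e-01 -4.97000e-02  9.13406e+01] 0.038
whelk [4.69400e-01 1.06100e-01 1.18022e+02] 0.346
    [4.672000e-01 1.111000e-01 1.117047e+02] 0.17
    [ 0.4735  0.0935 78.1799] 0.259
vial [  0.4891  -0.0497 -21.5856] 0.228
    [ 0.4835 -0.0459  2.8736] 0.253
    [ 0.4891 -0.0497  0.    ] 0.132
pan ['scene', 'side'] [0.4766 0.3321]
pan ['scene'] [0.4749 0.3337]
pan ['side'] [0.4768 0.3319]
```

View pics/crop.png

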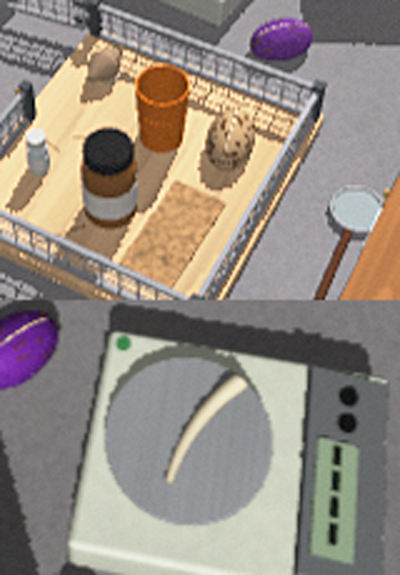

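The crop confirms it: the spotted cowrie is beside the cork inside the fence, the purple shell is outside it, and the tusk lies on the pan with its wide end towards the display. The two fixed cameras disagree by 5–9 mm, so I'll move over the shelf and settle it with the wrist camera.

Request:
move_arm --jaw '[0,0,0,0,0,0,0,0,0,0]' --pt "0.0125 -0.025 0" --pt "0.0125 -0.025 0" --pt "0.0125 -0.025 0" --pt "0.0125 -0.025 0" --pt "0.0125 -0.025 0" --pt "0.0125 -0.025 0" --pt "0.0125 -0.025 0" --pt "0.0125 -0.025 0" --pt "0.0125 -0.025 0" --pt "0.0125 -0.025 0" --yaw '[-0.058,-0.058,-0.058,-0.058,-0.058,-0.058,-0.058,-0.058,-0.058,-0.058]'

```text
time: 2.83
ee_pos: [0.3444, 0.2532, 0.4048]
tcp_rot: [180.0, -0.0, 123.1]
wrist_force: [-0.1, -0.1, -0.1]
opening: 0.0852
grasp_force: 0.0
```

Request:
move_arm --jaw '[0,0,0,0,0,0,0,0,0,0]' --pt "0.0125 -0.025 0" --pt "0.0125 -0.025 0" --pt "0.0125 -0.025 0" --pt "0.0125 -0.025 0" --pt "0.0125 -0.025 0" --pt "0.0125 -0.025 0" --pt "0.0125 -0.025 0" --pt "0.0125 -0.025 0" --pt "0.0125 -0.025 0" --pt "0.0125 -0.025 0" --yaw '[-0.058,-0.058,-0.058,-0.058,-0.058,-0.058,-0.058,-0.058,-0.058,-0.058]'

```text
time: 3.67
ee_pos: [0.4695, 0.0031, 0.4048]
tcp_rot: [180.0, -0.0, 89.9]
wrist_force: [0.6, 0.4, -0.1]
opening: 0.0854
grasp_force: 0.0
```

```bash
cat > m2.py <<'E'
from fit import *
import pickle
m,im=cam('wrist'); o=bot.get_obs(); print(o['time'],o['ee_pos'].round(4),o['tcp_rot'].round(2),o['q'].round(1),'cam',(-m['R'].T@m['t']).round(3),'axis',m['R'][2].round(3))
G=dict(jar=(.018,.582,-.055),cup=(.018,.58,.055),cowrie=(.018,.652,.08),cork=(.018,.656,-.048),vial=(.018,.488,-.05),whelk=(.018,.473,.1))
M={}
for t,(z,x,y) in G.items():
    u=proj(m,np.array([[x,y,z+.02]]))[0]
    d=[d for d in outline_of('wrist',t) if np.hypot(*(np.array(d['xy'])-u))<60]
    if d: M[t]=d[0]['mask']; print(t,u.round(),np.round(d[0]['xy']),round(d[0]['confidence'],2),d[0]['mask'].sum())
pickle.dump((m,im,M),open('m2.pkl','wb'))
for t in M:
    g=np.zeros((420,560),bool)
    for k in('jar','cup'):
        if k!=t and k in M: g|=cv2.dilate(M[k].astype(np.uint8),np.ones((3,3)))>0
    r=fit(t,[(m,M[t])],G[t][0],G[t][1:],t not in('jar','cup','vial'),{0:g}); print(t,r[0].round(4),round(r[1],3))
save('w1.png',im,1.2)
E
python3 m2.py
```

```text
3.7167 [4.710e-01 3.000e-04 4.043e-01] [1.7996e+02 9.0000e-02 8.9550e+01] [ 0.1 -5.8 -0.7 95.1 -0.1 90.5] cam [0.471 0.082 0.376] axis [-0.001 -0.307 -0.952]
jar [375. 234.] [390. 244.] 0.9 4137
cup [383. 137.] [398. 135.] 0.76 4532
cowrie [455. 112.] [454. 105.] 0.58 3231
cork [440. 228.] [434. 212.] 0.65 3978
vial [294. 230.] [296. 232.] 0.86 645
jar [ 0.584  -0.052   6.8106] 0.129
cup [ 0.5788  0.0583 16.1248] 0.02
cowrie [6.536000e-01 8.480000e-02 1.121865e+02] 0.048
cork [ 6.5580e-01 -4.6500e-02  9.0954e+01] 0.039
vial [ 0.4892 -0.0469 -5.491 ] 0.125
```

View pics/w1.png

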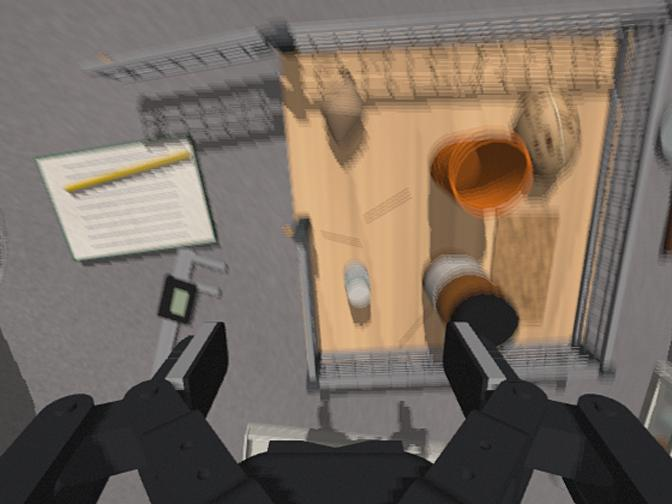

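The wrist view shows the shelf: jar at (480,300), cup at (490,170), cowrie at (550,130), cork at (525,255). It is motion-blurred, so I'll take it again at rest.

```bash
python3 m2.py
```

```text
4.0667 [0.4688 0.0052 0.4049] [ 1.7998e+02 -1.0000e-02  9.0150e+01] [ 0.6 -6.1 -0.9 95.2  0.  90.5] cam [0.47  0.085 0.376] axis [-0.    -0.307 -0.952]
jar [375. 236.] [390. 247.] 0.72 4079
cup [383. 139.] [400. 138.] 0.9 4512
cowrie [456. 115.] [457. 109.] 0.84 3287
cork [440. 230.] [439. 215.] 0.93 3988
vial [295. 232.] [297. 234.] 0.74 660
whelk [283.  94.] [284.  92.] 0.72 1413
jar [ 0.584  -0.052   6.5966] 0.151
cup [ 0.5787  0.0585 19.2578] 0.02
cowrie [6.54400e-01 8.51000e-02 1.12545e+02] 0.057
cork [ 6.55800e-01 -4.60000e-02  9.15245e+01] 0.035
vial [ 0.4892 -0.0465 -9.0997] 0.126
whelk [ 0.476   0.1049 87.0004] 0.278
```

Request:
move_arm --jaw '[0,0,0,0,0,0,0,0,0]' --pt "0.019 -0.0096 -0.01" --pt "0.019 -0.0096 -0.01" --pt "0.019 -0.0096 -0.01" --pt "0.019 -0.0096 -0.01" --pt "0.019 -0.0096 -0.01" --pt "0.019 -0.0096 -0.01" --pt "0 0 0" --pt "0 0 0" --pt "0 0 0" --yaw '[-0.0582,-0.0582,-0.0582,-0.0582,-0.0582,-0.0582,0,0,0]'

```text
time: 5.12
ee_pos: [0.5828, -0.053, 0.3449]
tcp_rot: [-180.0, 0.0, 70.1]
wrist_force: [-0.7, 0.5, 1.0]
opening: 0.0852
grasp_force: 0.0
```

```bash
sed -i "s/w1.png/w2.png/" m2.py; python3 m2.py
```

```text
5.1667 [ 0.5827 -0.0528  0.3454] [ 1.7997e+02 -1.0000e-02  7.0120e+01] [ -5.2   9.    7.9  88.9   0.  104.7] cam [0.611 0.022 0.316] axis [-0.106 -0.289 -0.952]
jar [279. 203.] [278. 218.] 0.69 5954
cup [231.  83.] [208.  67.] 0.59 7380
cowrie [304.  17.] [306.  28.] 0.89 3825
cork [354. 169.] [348. 161.] 0.59 8105
vial [184. 230.] [180. 232.] 0.68 1121
jar [ 0.5839 -0.0523 -6.6417] 0.027
cup [ 0.5786  0.0584 10.9998] 0.028
cowrie [6.511000e-01 8.430000e-02 1.055169e+02] 0.015
cork [ 6.55800e-01 -4.58000e-02  9.21317e+01] 0.022
vial [ 0.4904 -0.0476 -3.9886] 0.119
```

View pics/w2.png

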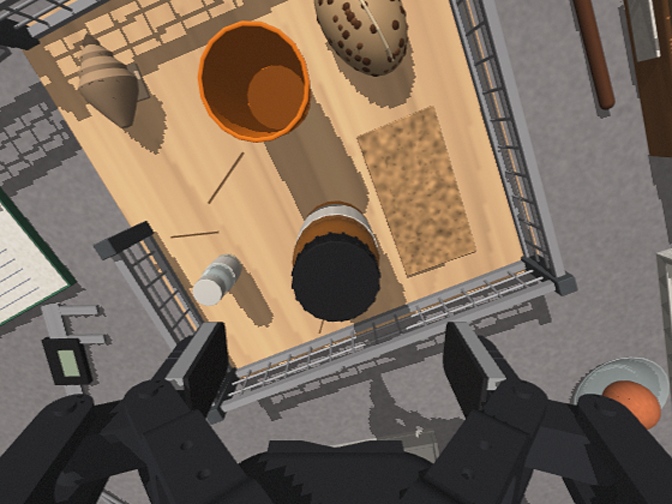

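The jar lid is centred between the fingers at (335,277), and the close-range fits are tight: jar (.584,-.052), cup (.5786,.0584), cork (.656,-.046). Grasping the jar by its lid.

Request:
move_arm --jaw '[0,0,0,0,0,1,1,1,1,1]' --pt "0.0005 0.0005 -0.02" --pt "0.0005 0.0005 -0.02" --pt "0 0 -0.02" --pt "0 0 -0.009" --pt "0 0 0" --pt "0 0 0" --pt "0 0 0" --pt "0 0 0" --pt "0 0 0" --pt "0 0 0" --yaw '[0,0,0,0,0,0,0,0,0,0]' --force 40

```text
time: 6.3
ee_pos: [0.5844, -0.0521, 0.2775]
tcp_rot: [179.9, -0.0, 70.1]
wrist_force: [-1.3, 0.1, 6.0]
opening: 0.0476
grasp_force: 41.0
```

Request:
move_arm --jaw '[1,1,1,1,1,1]' --pt "0 0 0" --pt "0 0 0" --pt "0 0 0.005" --pt "0 0 0.01" --pt "0 0 0.015" --pt "0 0 0" --yaw '[0,0,0,0,0,0]'

```text
time: 6.8
ee_pos: [0.5846, -0.0522, 0.3091]
tcp_rot: [179.8, -0.1, 70.0]
wrist_force: [0.7, -0.0, -1.6]
opening: 0.0473
grasp_force: 41.8
```

Request:
move_arm --jaw '[1,1,1,1,1,1,1,1,1,1]' --pt "0 0 0.02" --pt "0 0 0.02" --pt "0 0 0.02" --pt "-0.003 -0.01 0" --pt "-0.005 -0.03 0" --pt "-0.005 -0.03 0" --pt "-0.005 -0.03 0" --pt "-0.005 -0.03 0" --pt "-0.005 -0.03 0" --pt "-0.005 -0.03 0" --yaw '[0,0,0,0,0,0,0,0,0,0]'

```text
time: 7.63
ee_pos: [0.5503, -0.2441, 0.3645]
tcp_rot: [-179.9, 0.0, 70.0]
wrist_force: [-0.5, 0.1, -2.7]
opening: 0.0475
grasp_force: 42.4
```

Request:
move_arm --jaw '[1,1,1,1,1,1,1,1,1,1]' --pt "-0.005 -0.03 0" --pt "-0.005 -0.03 0" --pt "-0.005 -0.03 0" --pt "-0.006 -0.02 0" --pt "0 -0.01 -0.01" --pt "0 0 -0.03" --pt "0 0 -0.03" --pt "0 0 -0.015" --pt "0 0 0" --pt "0 0 0" --yaw '[0,0,0,0,0,0,0,0,0,0]'

```text
time: 8.47
ee_pos: [0.5297, -0.3619, 0.2792]
tcp_rot: [-179.9, -0.0, 70.1]
wrist_force: [-0.5, -0.6, -1.4]
opening: 0.0475
grasp_force: 42.3
```

```bash
cat > m3.py <<'E'
from fit import *
import sys
# fit things in fixed cameras with ee pose
m,im=cam('side'); o=bot.get_obs(); print(o['ee_pos'].round(4),o['tcp_rot'].round(1))
for c in('side','scene'):
    if c=='scene': m,im=cam(c)
    d=outline_of(c,'jar')
    for e in d[:2]: print(c,e['confidence'],e['xy'])
    if d:
        for z in (.004,.012): print(z,fit('jar',[(m,d[0]['mask'])],z,(.53,-.362),False))
save('s3.png',im[180:420,20:420],2)
E
python3 m3.py
```

```text
[ 0.5301 -0.3621  0.2809] [180.   -0.   70.1]
side 0.93 [317.3, 122.0]
0.004 (array([ 0.53105919, -0.38878156, 23.15593898]), np.float64(0.10026472534745201))
0.012 (array([ 0.52968931, -0.37940192, 27.75166602]), np.float64(0.11049543676662321))
scene 0.98 [173.1, 323.3]
0.004 (array([ 0.51577361, -0.35886538, 22.46512557]), np.float64(0.44080486663547025))
0.012 (array([ 0.51968558, -0.36043779, 17.38898209]), np.float64(0.44721069617335174))
```

View pics/s3.png

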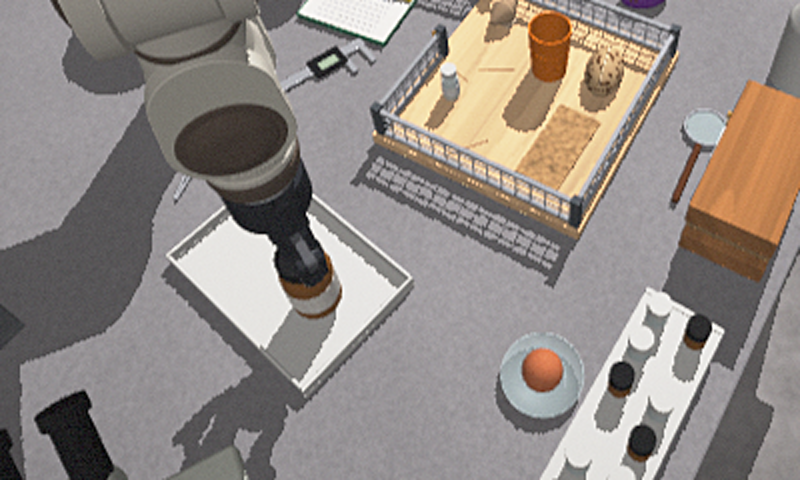

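The jar hangs upright over the tray at about (315,290). Lowering it gently.

Request:
move_arm --jaw '[1,1,1,1,1]' --pt "0 0 -0.007" --pt "0 0 -0.006" --pt "0 0 -0.003" --pt "0 0 -0.001" --pt "0 0 0" --yaw '[0,0,0,0,0]'

```text
time: 9.08
ee_pos: [0.53, -0.3621, 0.2637]
tcp_rot: [-180.0, 0.0, 70.0]
wrist_force: [-0.3, -0.0, -0.9]
opening: 0.0473
grasp_force: 42.6
```

Request:
move_arm --jaw '[1,1,1,1]' --pt "0 0 -0.001" --pt "0 0 -0.0005" --pt "0 0 -0.0005" --pt "0 0 0" --yaw '[0,0,0,0]'

```text
time: 9.42
ee_pos: [0.5299, -0.3621, 0.2635]
tcp_rot: [179.9, 0.0, 70.0]
wrist_force: [-5.3, 2.0, 11.3]
opening: 0.0474
grasp_force: 43.7
```

Request:
move_arm --jaw '[0,0,0,0,0,0,0,0,0,0]' --pt "0 0 0" --pt "0 0 0" --pt "0 0 0" --pt "0 0 0.01" --pt "0 0 0.03" --pt "0 0 0.035" --pt "0 0 0.03" --pt "0.0026 0.02 0" --pt "0.004 0.0364 0" --pt "0.004 0.036 0" --yaw '[0,0,0,0,0,0,0,0,0,0]'

```text
time: 10.25
ee_pos: [0.5406, -0.2695, 0.3677]
tcp_rot: [179.9, 0.0, 69.9]
wrist_force: [0.6, 0.3, -0.5]
opening: 0.0854
grasp_force: 0.0
```

Request:
move_arm --jaw '[0,0,0,0,0,0,0,0,0,0]' --pt "0.004 0.036 0" --pt "0.004 0.036 0" --pt "0.005 0.036 0" --pt "0.005 0.036 0" --pt "0.005 0.036 0" --pt "0.005 0.036 0" --pt "0.005 0.036 0" --pt "0.005 0.036 0" --pt "0 0.04 0" --pt "0 0 0" --yaw '[0,0,0,0,0,0,0,0,0,0]'

```text
time: 11.08
ee_pos: [0.5786, 0.0638, 0.3671]
tcp_rot: [-180.0, -0.1, 70.3]
wrist_force: [0.5, -0.5, 0.3]
opening: 0.0852
grasp_force: 0.0
```

```bash
cat > m4.py <<'E'
from fit import *
m,im=cam('wrist'); o=bot.get_obs(); print(o['time'],o['ee_pos'].round(4),o['tcp_rot'].round(1))
for t,z,p in(('cup',.018,(.579,.058)),('cowrie',.018,(.652,.084)),('cork',.018,(.656,-.046))):
    d=outline_of('wrist',t)
    if d: r=fit(t,[(m,d[0]['mask'])],z,p,t!='cup'); print(t,d[0]['confidence'],r[0].round(4),round(r[1],3))
m,im=cam('scene'); d=outline_of('scene','jar')
for e in d[:2]: 
    r=fit('jar',[(m,e['mask'])],.004,(.53,-.36),False); print('jar',e['confidence'],e['xy'],r[0].round(4),round(r[1],3))
E
python3 m4.py
```

```text
11.1333 [0.5786 0.0615 0.3672] [180.   -0.   70.3]
cup 0.72 [0.5787 0.0584 2.7705] 0.02
cowrie 0.54 [0.652 0.084 0.   ] 1.0
cork 0.7 [ 6.55700e-01 -4.67000e-02  9.18997e+01] 0.268
jar 0.88 [173.6, 321.7] [ 0.5241 -0.3626 11.257 ] 0.086
jar 0.33 [319.2, 140.1] [ 0.53 -0.36  0.  ] 1.0
```

Request:
move_arm --jaw '[0,0,0,0,0,0,0,1,1,1]' --pt "0 0 -0.02" --pt "0 0 -0.03" --pt "0 0 -0.03" --pt "0 0 -0.03" --pt "0 0 -0.02" --pt "0 0 -0.005" --pt "0 0 0" --pt "0 0 0" --pt "0 0 0" --pt "0 0 0" --yaw '[0,0,0,0,0,0,0,0,0,0]' --force 22

```text
time: 12.22
ee_pos: [0.5793, 0.0582, 0.234]
tcp_rot: [179.8, -0.1, 70.0]
wrist_force: [-1.9, -0.1, 5.9]
opening: 0.0571
grasp_force: 22.1
```

Request:
move_arm --jaw '[1,1,1,1,1,1]' --pt "0 0 0" --pt "0 0 0" --pt "0 0 0" --pt "0 0 0.005" --pt "0 0 0.015" --pt "0 0 0" --yaw '[0,0,0,0,0,0]'

```text
time: 12.72
ee_pos: [0.5794, 0.0583, 0.255]
tcp_rot: [179.8, -0.1, 70.0]
wrist_force: [-0.3, -0.5, 1.5]
opening: 0.0569
grasp_force: 23.6
```

Request:
move_arm --jaw '[1,1,1,1,1,1,1,1,1,1]' --pt "0 0 0.03" --pt "0 0 0.03" --pt "0 0 0.03" --pt "-0.007 -0.017 0" --pt "-0.014 -0.0335 0" --pt "-0.014 -0.0335 0" --pt "-0.014 -0.0335 0" --pt "-0.014 -0.0335 0" --pt "-0.014 -0.0335 0" --pt "-0.014 -0.0335 0" --yaw '[0,0,0,0,0,0,0,0,0,0]'

```text
time: 13.55
ee_pos: [0.4869, -0.1611, 0.342]
tcp_rot: [179.9, 0.0, 70.1]
wrist_force: [0.7, 0.6, 0.2]
opening: 0.0568
grasp_force: 23.9
```

Request:
move_arm --jaw '[1,1,1,1,1,1,1,1,1,1]' --pt "-0.014 -0.0335 0" --pt "-0.014 -0.0335 0" --pt "-0.014 -0.0335 0" --pt "-0.014 -0.0335 0" --pt "-0.014 -0.0335 0" --pt "-0.008 -0.018 0" --pt "0 0 -0.02" --pt "0 0 -0.035" --pt "0 0 -0.035" --pt "0 0 -0.015" --yaw '[0,0,0,0,0,0,0,0,0,0]'

```text
time: 14.38
ee_pos: [0.4088, -0.3448, 0.2324]
tcp_rot: [-179.8, -0.1, 70.0]
wrist_force: [0.0, 1.0, -0.0]
opening: 0.0568
grasp_force: 23.9
```

Request:
move_arm --jaw '[1,1,1,1,1,1]' --pt "0 0 -0.008" --pt "0 0 -0.005" --pt "0 0 -0.003" --pt "0 0 -0.001" --pt "0 0 -0.001" --pt "0 0 0" --yaw '[0,0,0,0,0,0]'

```text
time: 14.88
ee_pos: [0.4101, -0.3455, 0.2201]
tcp_rot: [179.9, 0.0, 70.1]
wrist_force: [0.2, -0.2, 2.1]
opening: 0.0565
grasp_force: 23.9
```

Request:
move_arm --jaw '[1,1,1,1]' --pt "0 0 -0.001" --pt "0 0 -0.0005" --pt "0 0 0" --pt "0 0 0" --yaw '[0,0,0,0]'

```text
time: 15.22
ee_pos: [0.41, -0.3456, 0.2199]
tcp_rot: [179.8, 0.1, 70.0]
wrist_force: [-4.8, 3.0, 14.5]
opening: 0.057
grasp_force: 24.2
```

Request:
move_arm --jaw '[0,0,0,0,0,0,0,0,0,0]' --pt "0 0 0" --pt "0 0 0" --pt "0 0 0" --pt "0 0 0.01" --pt "0 0 0.03" --pt "0 0 0.04" --pt "0 0 0.04" --pt "0.0033 0.02 0.01" --pt "0.0033 0.034 0.01" --pt "0.0033 0.034 0.01" --yaw '[0,0,0,0,0,0,0,0,0,0]'

```text
time: 16.05
ee_pos: [0.4194, -0.2568, 0.3687]
tcp_rot: [179.9, 0.0, 69.9]
wrist_force: [0.8, 0.5, 0.6]
opening: 0.0854
grasp_force: 0.0
```

Request:
move_arm --jaw '[0,0,0,0,0,0,0,0,0,0]' --pt "0.0033 0.036 0.01" --pt "0.0033 0.036 0" --pt "0.0033 0.036 0" --pt "0.0033 0.036 0" --pt "0.0033 0.036 0" --pt "0.0033 0.036 0" --pt "0.0033 0.036 0" --pt "0.0033 0.036 0" --pt "0.0033 0.036 0" --pt "0.0033 0.036 0" --yaw '[-0.014,-0.014,-0.014,-0.014,-0.014,-0.014,-0.014,-0.014,-0.014,-0.014]'

```text
time: 16.88
ee_pos: [0.4522, 0.1046, 0.3781]
tcp_rot: [180.0, -0.0, 62.0]
wrist_force: [1.6, -0.4, 0.8]
opening: 0.0857
grasp_force: 0.0
```

Request:
move_arm --jaw '[0,0,0,0,0,0,0,0,0,0]' --pt "0.0033 0.036 0" --pt "0.0033 0.036 0" --pt "0.0033 0.036 0" --pt "0.0033 0.036 0" --pt "0.0033 0.036 0" --pt "0.0033 0.02 0" --pt "0.0002 0.02 0" --pt "0 0 0" --pt "0 0 0" --pt "0 0 0" --yaw '[0,0,0,0,0,0,0,0,0,0]'

```text
time: 17.72
ee_pos: [0.4725, 0.3223, 0.3775]
tcp_rot: [180.0, 0.0, 62.0]
wrist_force: [-0.1, 0.3, -0.4]
opening: 0.0857
grasp_force: 0.0
```

```bash
cat > m5.py <<'E'
from fit import *
m,im=cam('wrist'); o=bot.get_obs(); print(o['time'],o['ee_pos'].round(4),o['tcp_rot'].round(1))
d=outline_of('wrist','tusk')
for e in d[:2]:
    r=fit('tusk',[(m,e['mask'])],.072,(.473,.323)); print(e['confidence'],e['xy'],r[0].round(4),round(r[1],3)); 
    if e is d[0]: p=r[0]
g=cv2.GaussianBlur(im.astype(np.float32).mean(2),(0,0),1)
from scipy.optimize import brute
def f(q):
    uv=[proj(m,ring(r,.072)+[q[0]/100,q[1]/100,0]).astype(np.float32) for r in(.0615,.0585)]
    a,b=[cv2.remap(g,u[:,:1],u[:,1:],1) for u in uv]; return -np.abs(a-b).mean()
c=np.array(brute(f,[(46,49),(31.5,34.5)],Ns=31))/100; print('pan',c,f(c*100))
v=im.copy()
for u in proj(m,ring(.06,.072)+[*c,0]): cv2.circle(v,tuple(np.int32(u)),1,(255,0,0),-1)
s=sil('tusk',(p[0],p[1],np.radians(p[2])),.072,m,1); cs,_=cv2.findContours(s,0,2); cv2.drawContours(v,cs,-1,(0,255,0),1)
save('w5.png',v,1.2)
for n,z,gp in(('jar',.004,(.53,-.36)),('cup',.004,(.41,-.345))):
  for c in('scene','side'):
    m,_=cam(c); d=outline_of(c,n)
    if d: r=fit(n,[(m,d[0]['mask'])],z,gp,False); print(n,c,d[0]['confidence'],r[0][:2].round(4),round(r[1],3))
E
python3 m5.py
```

```text
17.7667 [0.4726 0.322  0.3777] [180.  -0.  62.]
0.7 [271.7, 206.4] [ 0.4723  0.3248 62.0312] 0.059
pan [0.47668905 0.33256481] -37.478775
jar scene 0.9 [ 0.5249 -0.362 ] 0.05
jar side 0.51 [ 0.53 -0.36] 1.0
cup scene 0.91 [ 0.4044 -0.3453] 0.043
```

View pics/w5.png

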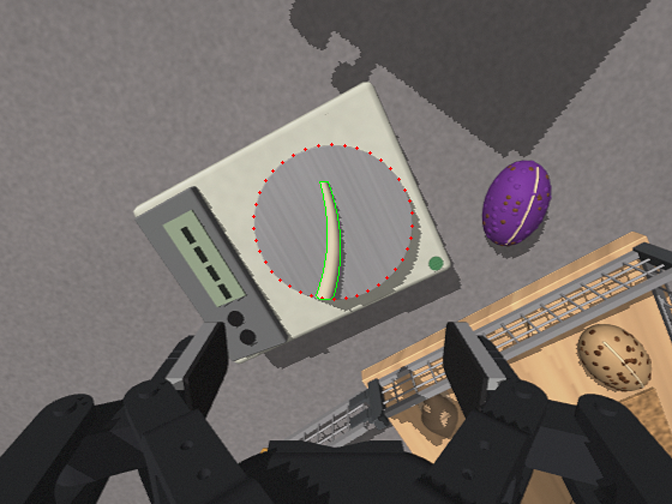

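The pan (red) and tusk (green) fits lie right on the picture: tusk origin (.4723,.3248) at yaw 62°, pan centre (.4767,.3326). Descending to grip the tusk.

Request:
move_arm --jaw '[0,0,0,0,0.3,0.5,0.5,0.5,0.5]' --pt "0 0.0025 -0.02" --pt "0 0 -0.035" --pt "0 0 -0.035" --pt "0 0 -0.02" --pt "0 0 -0.011" --pt "0 0 -0.005" --pt "0 0 0" --pt "0 0 0" --pt "0 0 0" --yaw '[0,0,0,0,0,0,0,0,0]' --force 20

```text
time: 18.97
ee_pos: [0.4731, 0.3256, 0.253]
tcp_rot: [179.9, -0.1, 62.0]
wrist_force: [0.7, 0.8, 0.3]
opening: 0.0425
grasp_force: 0.0
```

Request:
move_arm --jaw '[0.7,0.85,1,1,1,1,1]' --pt "0 0 -0.003" --pt "0 0 0" --pt "0 0 0" --pt "0 0 0" --pt "0 0 0" --pt "0 0 0" --pt "0 0 0" --yaw '[0,0,0,0,0,0,0]'

```text
time: 19.55
ee_pos: [0.4727, 0.3253, 0.2486]
tcp_rot: [180.0, -0.0, 62.0]
wrist_force: [-0.2, 0.6, 3.9]
opening: 0.0091
grasp_force: 19.6
```

Request:
move_arm --jaw '[1,1,1,1,1,1,1,1,1,1]' --pt "0 0 0.01" --pt "0 0 0.025" --pt "0 0 0.03" --pt "0 0 0.015" --pt "0.008 -0.016 0" --pt "0.015 -0.03 0" --pt "0.015 -0.03 0" --pt "0.015 -0.03 0" --pt "0.015 -0.03 0" --pt "0.015 -0.03 0" --yaw '[0,0,0,0,0.0436,0.0436,0.0436,0.0436,0.0436,0.0436]'

```text
time: 20.38
ee_pos: [0.556, 0.1578, 0.3288]
tcp_rot: [180.0, -0.0, 77.2]
wrist_force: [0.7, 0.5, 0.4]
opening: 0.0088
grasp_force: 19.5
```

Request:
move_arm --jaw '[1,1,1,1,1,1,1,1,1,1]' --pt "0.015 -0.03 0" --pt "0.015 -0.03 0" --pt "0.015 -0.03 0" --pt "0.015 -0.03 0" --pt "0.015 -0.03 0" --pt "0.015 -0.03 0" --pt "0.0123 -0.0252 0" --pt "0 0 0" --pt "0 0 0" --pt "0 0 0" --yaw '[0.0436,0.0436,0.0436,0.0436,0.0436,0.0436,0,0,0,0]'

```text
time: 21.22
ee_pos: [0.6578, -0.0458, 0.3283]
tcp_rot: [-180.0, -0.0, 92.0]
wrist_force: [-0.2, 0.2, -0.2]
opening: 0.0091
grasp_force: 19.6
```

```bash
cat > m6.py <<'E'
from fit import *
m,im=cam('wrist'); o=bot.get_obs(); print(o['time'],o['ee_pos'].round(4),o['tcp_rot'].round(1),o['opening'],o['grasp_force'])
for t,z,p in(('cork',.018,(.656,-.046)),('tusk',.153,(.658,-.046)),('cowrie',.018,(.652,.084))):
    d=outline_of('wrist',t)
    if d: r=fit(t,[(m,d[0]['mask'])],z,p); print(t,d[0]['confidence'],r[0].round(4),round(r[1],3))
save('w6.png',im)
E
python3 m6.py
```

```text
21.2667 [ 0.6577 -0.0452  0.3284] [-180.   -0.   92.] 0.009296347663534692 19.556317180395126
cork 0.7 [ 6.55400e-01 -4.59000e-02  9.20376e+01] 0.163
tusk 0.71 [ 6.59000e-01 -4.65000e-02  9.24318e+01] 0.185
cowrie 0.78 [6.505000e-01 8.450000e-02 1.051391e+02] 0.019
```

View pics/w6.png

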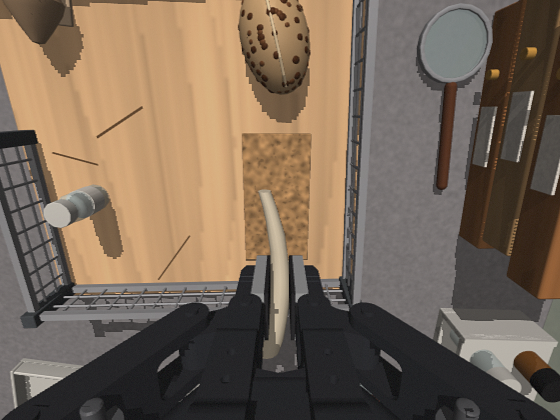

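The tusk is held across its middle at (275,270), in line with the cork at (277,195). Lowering it.

Request:
move_arm --jaw '[1,1,1,1,1,1,1,1,1,1]' --pt "0 0 -0.02" --pt "0 0 -0.035" --pt "0 0 -0.035" --pt "0 0 -0.02" --pt "0 0 -0.01" --pt "0 0 -0.005" --pt "0 0 -0.002" --pt "0 0 -0.001" --pt "0 0 0" --pt "0 0 0" --yaw '[0,0,0,0,0,0,0,0,0,0]'

```text
time: 22.25
ee_pos: [0.6584, -0.0459, 0.2017]
tcp_rot: [179.9, 0.0, 92.0]
wrist_force: [0.3, 0.8, 0.3]
opening: 0.0091
grasp_force: 19.6
```

Request:
move_arm --jaw '[1,1,1,1]' --pt "0 0 -0.001" --pt "0 0 -0.0005" --pt "0 0 0" --pt "0 0 0" --yaw '[0,0,0,0]'

```text
time: 22.58
ee_pos: [0.6579, -0.046, 0.1988]
tcp_rot: [180.0, -0.0, 92.0]
wrist_force: [-0.1, 0.6, -0.5]
opening: 0.0092
grasp_force: 19.6
```

Request:
move_arm --jaw '[1,1,1]' --pt "0 0 -0.0008" --pt "0 0 0" --pt "0 0 0" --yaw '[0,0,0]'

```text
time: 22.83
ee_pos: [0.6579, -0.046, 0.1986]
tcp_rot: [180.0, 0.0, 92.0]
wrist_force: [-2.2, 0.6, 5.9]
opening: 0.0093
grasp_force: 20.0
```

Request:
move_arm --jaw '[0.9,0.8,0.7,0.7,0.7,0.7,0.7,0.7,0.7,0.5]' --pt "0 0 0" --pt "0 0 0" --pt "0 0 0" --pt "0 0 0" --pt "0 0 0.01" --pt "0 0 0.03" --pt "0 0 0.035" --pt "0 0 0.035" --pt "0 0 0.02" --pt "0 0.015 0" --yaw '[0,0,0,0,0,0,0,0,0,0.0236]'

```text
time: 23.67
ee_pos: [0.6583, -0.0325, 0.3346]
tcp_rot: [179.5, 0.1, 93.2]
wrist_force: [1.1, 0.6, 1.1]
opening: 0.0366
grasp_force: 0.0
```

Request:
move_arm --jaw '[0.24,0.24,0.24,0.24,0.24,0.24,0.24,0.24,0.24]' --pt "-0.001 0.02 0" --pt "-0.001 0.02 0" --pt "-0.001 0.02 0" --pt "-0.001 0.02 0" --pt "-0.001 0.02 0" --pt "-0.001 0.0155 0" --pt "0 0 0" --pt "0 0 0" --pt "0 0 0" --yaw '[0.035,0.035,0.035,0.035,0.035,0.035,0,0,0]'

```text
time: 24.42
ee_pos: [0.6519, 0.0843, 0.3278]
tcp_rot: [-180.0, 0.0, 105.4]
wrist_force: [-0.0, -1.2, 0.3]
opening: 0.0647
grasp_force: 0.0
```

```bash
cat > m7.py <<'E'
from fit import *
m,im=cam('wrist'); o=bot.get_obs(); print(o['time'],o['ee_pos'].round(4),o['tcp_rot'].round(1),o['opening'],o['grasp_force'])
v=im.copy()
for t,z,p in(('cork',.018,(.656,-.046)),('tusk',.022,(.658,-.046)),('cowrie',.018,(.652,.084))):
    d=outline_of('wrist',t)
    for e in d[:2]:
        r=fit(t,[(m,e['mask'])],z,p); print(t,round(e['confidence'],2),np.round(e['xy']),r[0].round(4),round(r[1],3))
        if e is d[0]:
            s=sil(t,(*r[0][:2],np.radians(r[0][2])),z,m,1); cs,_=cv2.findContours(s,0,2); cv2.drawContours(v,cs,-1,(0,255,0),1)
save('w7.png',v)
E
python3 m7.py
```

```text
24.4667 [0.652  0.0839 0.3278] [-180.     0.   105.3] 0.06484146988501976 0.0
cork 0.91 [248. 312.] [ 6.55600e-01 -4.65000e-02  9.19738e+01] 0.162
tusk 0.75 [250. 329.] [ 6.59100e-01 -4.75000e-02  9.20297e+01] 0.059
cowrie 0.93 [289.   8.] [0.652 0.084 0.   ] 1.0
cowrie 0.58 [277. 205.] [  0.6508   0.0835 -74.5154] 0.05
```

View pics/w7.png

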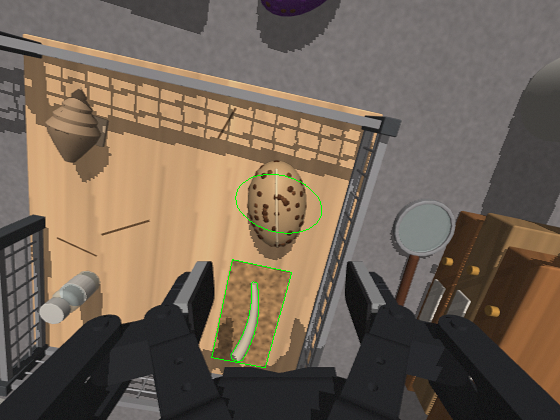

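The tusk lies along the middle of its cork. The cowrie at (277,205) is lined up with the jaws; the ellipse drawn on it came from a duplicate detection, and the second one fits at (.651,.084).

Request:
move_arm --jaw '[0.24,0.24,0.24,0.24,0.24,0.24,0.24,0.24,0.24,0.24]' --pt "-0.001 0 -0.02" --pt "0 0 -0.03" --pt "0 0 -0.03" --pt "0 0 -0.025" --pt "0 0 -0.015" --pt "0 0 -0.01" --pt "0 0 -0.005" --pt "0 0 -0.002" --pt "0 0 0" --pt "0 0 0" --yaw '[0,0,0,0,0,0,0,0,0,0]' --force 25

```text
time: 25.45
ee_pos: [0.6513, 0.0845, 0.1922]
tcp_rot: [179.9, 0.0, 105.4]
wrist_force: [0.3, -0.6, 0.1]
opening: 0.0647
grasp_force: 0.0
```

Request:
move_arm --jaw '[0.3,0.36,0.45,1,1,1,1,1]' --pt "0 0 0" --pt "0 0 0" --pt "0 0 0" --pt "0 0 0" --pt "0 0 0" --pt "0 0 0" --pt "0 0 0" --pt "0 0 0" --yaw '[0,0,0,0,0,0,0,0]'

```text
time: 26.12
ee_pos: [0.6511, 0.0846, 0.1921]
tcp_rot: [179.9, 0.0, 105.4]
wrist_force: [-2.1, -0.3, 5.4]
opening: 0.0499
grasp_force: 25.9
```

Request:
move_arm --jaw '[1,1,1,1,1,1,1,1,1]' --pt "0 0 0.005" --pt "0 0 0.01" --pt "0 0 0.02" --pt "0 0 0.025" --pt "0 0 0.025" --pt "0 0 0.025" --pt "0 0 0.01" --pt "0 0 0" --pt "0 0 0" --yaw '[0,0,0,0,0,0,0,0,0]'

```text
time: 26.87
ee_pos: [0.651, 0.0846, 0.3107]
tcp_rot: [180.0, 0.0, 105.4]
wrist_force: [-0.5, -1.0, -1.3]
opening: 0.05
grasp_force: 26.2
```

Run:
```python
from h import *
m,im=cam('wrist'); _,b=cam('side'); o=bot.get_obs(); print(o['ee_pos'],o['wrist_force'],o['opening'])
save('w8.png',np.vstack([im[150:420,130:430],b[140:340,160:460]]),1.25)
```

```text
[0.65073014 0.08453189 0.30890937] [ 0.62110639  0.71846471 -0.28547062] 0.04958176803727023
```

View pics/w8.png

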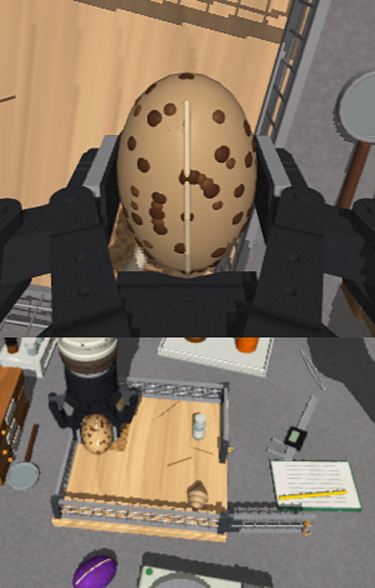

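The cowrie is held level and centred. On to the pan.

Request:
move_arm --jaw '[1,1,1,1,1,1,1,1,1,1]' --pt "-0.007 0.01 0" --pt "-0.015 0.0215 0" --pt "-0.0174 0.0248 0" --pt "-0.0174 0.0248 0" --pt "-0.0174 0.0248 0" --pt "-0.0174 0.0248 0" --pt "-0.0174 0.0248 0" --pt "-0.0174 0.0248 0" --pt "-0.0174 0.0248 0" --pt "-0.015 0.0215 0" --yaw '[0,0,0,0,0,0,0,0,0,0]'

```text
time: 27.8
ee_pos: [0.49, 0.3128, 0.3097]
tcp_rot: [-179.9, 0.0, 105.4]
wrist_force: [1.1, 0.7, -0.8]
opening: 0.05
grasp_force: 26.2
```

Request:
move_arm --jaw '[1,1,1,1,1,1,1,1,1,1]' --pt "-0.0155 0.0214 0" --pt "0 0 -0.01" --pt "0 0 -0.015" --pt "0 0 -0.015" --pt "0 0 -0.01" --pt "0 0 -0.006" --pt "0 0 -0.004" --pt "0 0 -0.002" --pt "0 0 0" --pt "0 0 0" --yaw '[0,0,0,0,0,0,0,0,0,0]'

```text
time: 28.63
ee_pos: [0.4768, 0.3325, 0.2494]
tcp_rot: [180.0, -0.0, 105.4]
wrist_force: [-0.6, 0.7, -1.3]
opening: 0.0498
grasp_force: 26.2
```

Request:
move_arm --jaw '[1,1,1,1,1]' --pt "0 0 -0.001" --pt "0 0 -0.001" --pt "0 0 -0.0005" --pt "0 0 0" --pt "0 0 0" --yaw '[0,0,0,0,0]'

```text
time: 29.05
ee_pos: [0.4766, 0.3326, 0.2464]
tcp_rot: [180.0, -0.0, 105.4]
wrist_force: [0.7, 0.1, -1.1]
opening: 0.0498
grasp_force: 26.2
```

Request:
move_arm --jaw '[1,1,1,1]' --pt "0 0 -0.0005" --pt "0 0 -0.0004" --pt "0 0 0" --pt "0 0 0" --yaw '[0,0,0,0]'

```text
time: 29.38
ee_pos: [0.4766, 0.3326, 0.2461]
tcp_rot: [180.0, -0.0, 105.4]
wrist_force: [-3.2, -0.9, 5.1]
opening: 0.0494
grasp_force: 26.7
```

Request:
move_arm --jaw '[0.4,0.35,0.3,0.25,0.2,0.2,0.2,0.2,0.2,0.2]' --pt "0 0 0" --pt "0 0 0" --pt "0 0 0" --pt "0 0 0" --pt "0 0 0" --pt "0 0 0.01" --pt "0 0 0.03" --pt "0 0 0.035" --pt "0 0 0.035" --pt "0 0 0.03" --yaw '[0,0,0,0,0,0,0,0,0,0]'

```text
time: 30.22
ee_pos: [0.4763, 0.3323, 0.3887]
tcp_rot: [179.9, -0.0, 105.4]
wrist_force: [-0.6, 0.3, 0.1]
opening: 0.0681
grasp_force: 0.0
```

Request:
move_arm --jaw '[0,0,0]' --pt "0 0 0" --pt "0 0 0" --pt "0 0 0" --yaw '[0,0,0]'

```text
time: 30.47
ee_pos: [0.4766, 0.3325, 0.3855]
tcp_rot: [180.0, 0.0, 105.4]
wrist_force: [0.6, -0.4, -0.6]
opening: 0.0854
grasp_force: 0.0
```

Run:
```python
from fit import *
m,im=cam('wrist'); o=bot.get_obs(); print(o['time'],o['ee_pos'].round(4),o['tcp_rot'].round(1))
for e in outline_of('wrist','cowrie')[:2]:
    r=fit('cowrie',[(m,e['mask'])],.072,(.477,.332)); print(np.round(e['xy']),r[0].round(4),round(r[1],3))
v=im.copy()
for u in proj(m,ring(.06,.072)+[.4767,.3326,0]): cv2.circle(v,tuple(np.int32(u)),1,(255,0,0),-1)
for n,z,gp in(('jar',.004,(.53,-.36)),('cup',.004,(.41,-.345))):
  for c in('scene','side'):
    m,im=cam(c); d=outline_of(c,n)
    for e in d[:1]: r=fit(n,[(m,e['mask'])],z,gp,False); print(n,c,e['xy'],r[0][:2].round(4),round(r[1],3))
save('w9.png',np.vstack([v[60:330,100:460],im[80:260,130:490]]),1.25)
```

```text
30.5167 [0.4766 0.3325 0.3847] [-179.9    0.   105.4]
[376. 264.] [0.477 0.332 0.   ] 1.0
[279. 204.] [  0.478    0.3317 104.8903] 0.03
jar scene [173.3, 321.4] [ 0.5238 -0.364 ] 0.1
cup scene [141.9, 288.7] [ 0.4048 -0.3452] 0.037
```

View pics/w9.png

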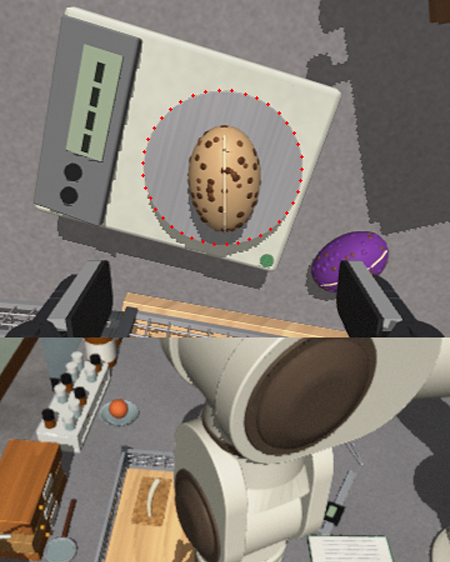

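The cowrie sits within 2 mm of the pan middle, flat side down. Now fetching the jar.

Request:
move_arm --jaw '[0,0,0,0,0,0,0,0,0,0]' --pt "0.0027 -0.02 0" --pt "0.0027 -0.035 0" --pt "0.0027 -0.035 0" --pt "0.0027 -0.035 0" --pt "0.0027 -0.035 0" --pt "0.0027 -0.035 0" --pt "0.0027 -0.035 0" --pt "0.0027 -0.035 0" --pt "0.0027 -0.035 0" --pt "0.0027 -0.035 0" --yaw '[-0.03,-0.03,-0.03,-0.03,-0.03,-0.03,-0.03,-0.03,-0.03,-0.03]'

```text
time: 31.8
ee_pos: [0.5033, -0.0041, 0.3856]
tcp_rot: [180.0, -0.0, 88.1]
wrist_force: [0.2, 1.0, 0.1]
opening: 0.0852
grasp_force: 0.0
```

Request:
move_arm --jaw '[0,0,0,0,0,0,0,0,0,0]' --pt "0.0027 -0.035 0" --pt "0.0027 -0.035 0" --pt "0.0027 -0.035 0" --pt "0.0027 -0.035 0" --pt "0.0027 -0.035 0" --pt "0.0027 -0.035 0" --pt "0.0027 -0.035 0" --pt "0.0027 -0.035 0" --pt "0.0027 -0.035 0" --pt "0.002 -0.0246 0" --yaw '[-0.03,-0.03,-0.03,-0.03,-0.03,-0.03,-0.03,-0.03,-0.03,-0.03]'

```text
time: 32.63
ee_pos: [0.5296, -0.3448, 0.385]
tcp_rot: [-180.0, 0.0, 70.9]
wrist_force: [0.3, 0.6, -0.2]
opening: 0.0849
grasp_force: 0.0
```

Request:
move_arm --jaw '[0,0,0,0,0]' --pt "0 0 -0.02" --pt "0 0 -0.025" --pt "0 0 0" --pt "0 0 0" --pt "0 0 0" --yaw '[-0.018,0,0,0,0]'

```text
time: 33.05
ee_pos: [0.53, -0.3418, 0.3418]
tcp_rot: [179.9, 0.0, 70.0]
wrist_force: [-0.1, 0.1, 0.8]
opening: 0.0856
grasp_force: 0.0
```

```bash
cat > m10.py <<'E'
from fit import *
m,im=cam('wrist'); o=bot.get_obs(); print(o['time'],o['ee_pos'].round(4),o['tcp_rot'].round(2))
for n,z,gp in(('jar',.004,(.53,-.36)),('cup',.004,(.41,-.345))):
    for e in outline_of('wrist',n)[:1]: r=fit(n,[(m,e['mask'])],z,gp,False); print(n,e['xy'],r[0][:2].round(4),round(r[1],3))
E
python3 m10.py
```

```text
33.1 [ 0.5301 -0.3418  0.3424] [1.7989e+02 3.0000e-02 7.0010e+01]
jar [283.7, 238.3] [ 0.529  -0.3627] 0.027
cup [143.3, 251.7] [ 0.4084 -0.3454] 0.143
```

Request:
move_arm --jaw '[0,0,0,0,0,0,0,1,1,1]' --pt "0 -0.0203 0" --pt "0 0 -0.01" --pt "0 0 -0.025" --pt "0 0 -0.025" --pt "0 0 -0.015" --pt "0 0 -0.004" --pt "0 0 0" --pt "0 0 0" --pt "0 0 0" --pt "0 0 0" --yaw '[0,0,0,0,0,0,0,0,0,0]' --force 40

```text
time: 34.03
ee_pos: [0.5302, -0.3625, 0.2631]
tcp_rot: [179.9, 0.0, 70.0]
wrist_force: [-0.3, 0.7, -0.3]
opening: 0.0515
grasp_force: 0.1
```

Request:
move_arm --jaw '[1,1,1,1,1,1,1,1,1,1]' --pt "0 0 0" --pt "0 0 0" --pt "0 0 0" --pt "0 0 0" --pt "0 0 0.005" --pt "0 0 0.015" --pt "0 0 0.025" --pt "0 0 0.03" --pt "0 0 0.03" --pt "0 0 0" --yaw '[0,0,0,0,0,0,0,0,0,0]'

```text
time: 34.87
ee_pos: [0.53, -0.3624, 0.3736]
tcp_rot: [179.5, 0.1, 70.0]
wrist_force: [1.7, -1.2, -1.4]
opening: 0.0476
grasp_force: 42.3
```

Request:
move_arm --jaw '[1,1,1,1,1,1,1,1,1,1]' --pt "0.005 0.015 0" --pt "0.005 0.03 0" --pt "0.005 0.03 0" --pt "0.005 0.03 0" --pt "0.005 0.03 0" --pt "0.005 0.03 0" --pt "0.005 0.03 0" --pt "0.005 0.03 0" --pt "0.005 0.03 0" --pt "0.005 0.03 0" --yaw '[0,0,0,0,0,0,0,0,0,0]'

```text
time: 35.7
ee_pos: [0.5797, -0.0753, 0.3656]
tcp_rot: [-179.9, 0.0, 70.0]
wrist_force: [-0.2, -0.3, -2.5]
opening: 0.0476
grasp_force: 42.1
```

Request:
move_arm --jaw '[1,1,1,1,1,1,1,1,1,1]' --pt "0.0042 0.025 0" --pt "0 0 -0.01" --pt "0 0 -0.025" --pt "0 0 -0.025" --pt "0 0 -0.015" --pt "0 0 -0.008" --pt "0 0 -0.004" --pt "0 0 -0.002" --pt "0 0 0" --pt "0 0 0" --yaw '[0,0,0,0,0,0,0,0,0,0]'

```text
time: 36.53
ee_pos: [0.5844, -0.0524, 0.2785]
tcp_rot: [179.9, -0.0, 70.0]
wrist_force: [1.0, -0.3, -2.8]
opening: 0.0473
grasp_force: 42.2
```

Request:
move_arm --jaw '[1,1,1,1,1]' --pt "0 0 -0.001" --pt "0 0 -0.0005" --pt "0 0 -0.0005" --pt "0 0 0" --pt "0 0 0" --yaw '[0,0,0,0,0]'

```text
time: 36.95
ee_pos: [0.5843, -0.0523, 0.2773]
tcp_rot: [179.9, -0.0, 70.0]
wrist_force: [-2.8, 0.5, 6.1]
opening: 0.0475
grasp_force: 43.1
```

Request:
move_arm --jaw '[0,0,0,0,0,0,0,0,0,0]' --pt "0 0 0" --pt "0 0 0" --pt "0 0 0" --pt "0 0 0.01" --pt "0 0 0.03" --pt "0 0 0.035" --pt "0 0 0.025" --pt "-0.0174 -0.0293 0" --pt "-0.0174 -0.0293 0" --pt "-0.0174 -0.0293 0" --yaw '[0,0,0,0,0,0,0,0,0,0]'

```text
time: 37.78
ee_pos: [0.5314, -0.1408, 0.3767]
tcp_rot: [179.9, -0.0, 70.1]
wrist_force: [0.9, -0.2, -0.4]
opening: 0.0853
grasp_force: 0.0
```

Request:
move_arm --jaw '[0,0,0,0,0,0,0,0,0,0]' --pt "-0.0174 -0.0293 0" --pt "-0.0174 -0.0293 0" --pt "-0.0174 -0.0293 0" --pt "-0.0174 -0.0293 0" --pt "-0.0174 -0.0293 0" --pt "-0.0174 -0.0293 0" --pt "-0.0177 -0.0296 0" --pt "0 0 -0.01" --pt "0 0 0" --pt "0 0 0" --yaw '[0,0,0,0,0,0,0,0,0,0]'

```text
time: 38.62
ee_pos: [0.4097, -0.3455, 0.3656]
tcp_rot: [-180.0, -0.0, 69.9]
wrist_force: [0.1, -0.0, 0.1]
opening: 0.0854
grasp_force: 0.0
```

```bash
python3 m10.py
```

```text
38.6667 [ 0.4101 -0.3451  0.3659] [-1.8e+02 -1.0e-02  7.0e+01]
cup [278.8, 205.3] [ 0.4093 -0.3454] 0.018
```

Cup at (.4093,-.3454), right under the gripper.

Request:
move_arm --jaw '[0,0,0,0,0,0,0,0,1,1]' --pt "0 0 -0.02" --pt "0 0 -0.035" --pt "0 0 -0.035" --pt "0 0 -0.03" --pt "0 0 -0.018" --pt "0 0 -0.008" --pt "0 0 0" --pt "0 0 0" --pt "0 0 0" --pt "0 0 0" --yaw '[0,0,0,0,0,0,0,0,0,0]' --force 22

```text
time: 39.6
ee_pos: [0.4104, -0.3459, 0.2213]
tcp_rot: [179.9, 0.1, 70.0]
wrist_force: [0.0, -0.2, 0.2]
opening: 0.0642
grasp_force: 0.0
```

Request:
move_arm --jaw '[1,1,1,1,1,1,1,1,1,1]' --pt "0 0 0" --pt "0 0 0" --pt "0 0 0" --pt "0 0 0" --pt "0 0 0.005" --pt "0 0 0.015" --pt "0 0 0.03" --pt "0 0 0.035" --pt "0 0 0.035" --pt "0 0 0" --yaw '[0,0,0,0,0,0,0,0,0,0]'

```text
time: 40.43
ee_pos: [0.4103, -0.3461, 0.3474]
tcp_rot: [179.5, 0.2, 70.0]
wrist_force: [0.9, -0.2, -0.1]
opening: 0.0572
grasp_force: 23.8
```

Request:
move_arm --jaw '[1,1,1,1,1,1,1,1,1,1]' --pt "0 0 0.02" --pt "0 0.015 0.005" --pt "0.006 0.03 0" --pt "0.006 0.035 0" --pt "0.006 0.035 0" --pt "0.006 0.035 0" --pt "0.006 0.035 0" --pt "0.01 0.035 0" --pt "0.01 0.035 0" --pt "0.0188 0.035 0" --yaw '[0,0,0,0,0,0,0,0,0,0]'

```text
time: 41.27
ee_pos: [0.4775, -0.0534, 0.3651]
tcp_rot: [180.0, -0.0, 70.0]
wrist_force: [1.1, -1.1, 0.0]
opening: 0.0569
grasp_force: 23.9
```

Request:
move_arm --jaw '[1,1,1,1,1,1,1,1,1,1]' --pt "0.025 0.03 0" --pt "0.025 0.03 0" --pt "0.025 0.03 0" --pt "0.025 0.024 0" --pt "0 0 0" --pt "0 0 -0.02" --pt "0 0 -0.035" --pt "0 0 -0.035" --pt "0 0 -0.025" --pt "0 0 -0.01" --yaw '[0,0,0,0,0,0,0,0,0,0]'

```text
time: 42.1
ee_pos: [0.5769, 0.0586, 0.2353]
tcp_rot: [-179.7, 0.1, 70.0]
wrist_force: [-3.9, 1.7, 23.8]
opening: 0.0568
grasp_force: 25.4
```

Request:
move_arm --jaw '[1,1,1,1]' --pt "0 0 -0.002" --pt "0 0 0" --pt "0 0 0" --pt "0 0 0" --yaw '[0,0,0,0]'

```text
time: 42.43
ee_pos: [0.579, 0.0584, 0.2391]
tcp_rot: [179.9, -0.1, 70.0]
wrist_force: [-0.1, -0.2, -0.3]
opening: 0.0571
grasp_force: 23.5
```

Request:
move_arm --jaw '[1,1,1,1,1]' --pt "0 0 -0.002" --pt "0 0 -0.001" --pt "0 0 0" --pt "0 0 0" --pt "0 0 0" --yaw '[0,0,0,0,0]'

```text
time: 42.85
ee_pos: [0.5788, 0.0583, 0.2349]
tcp_rot: [180.0, -0.0, 70.0]
wrist_force: [-0.1, 0.4, 3.1]
opening: 0.057
grasp_force: 23.3
```

Request:
move_arm --jaw '[1,1,1,1]' --pt "0 0 -0.0007" --pt "0 0 0" --pt "0 0 0" --pt "0 0 0" --yaw '[0,0,0,0]'

```text
time: 43.18
ee_pos: [0.5788, 0.0584, 0.2348]
tcp_rot: [179.9, -0.0, 70.0]
wrist_force: [-0.5, 1.6, 7.3]
opening: 0.0568
grasp_force: 23.4
```

Request:
move_arm --jaw '[0.25,0.15,0,0,0,0,0,0,0,0]' --pt "0 0 0" --pt "0 0 0" --pt "0 0 0" --pt "0 0 0" --pt "0 0 0.01" --pt "0 0 0.03" --pt "0 0 0.035" --pt "0 0 0.035" --pt "0 0 0.015" --pt "0 0 0.005" --yaw '[0,0,0,0,0,0,0,0,0,0]'

```text
time: 44.02
ee_pos: [0.5788, 0.0584, 0.3682]
tcp_rot: [179.7, -0.1, 70.0]
wrist_force: [1.1, -0.3, -0.3]
opening: 0.0852
grasp_force: 0.0
```

Request:
move_arm --jaw '[0,0,0,0,0,0,0,0,0]' --pt "0 -0.02 0" --pt "0 -0.03 0" --pt "0 -0.03 0" --pt "0 -0.03 0" --pt "0 0 0" --pt "0 0 0" --pt "0 0 0" --pt "0 0 0" --pt "0 0 0" --yaw '[0,0,0,0,0,0,0,0,0]'

```text
time: 44.77
ee_pos: [0.5787, -0.0507, 0.3635]
tcp_rot: [-180.0, -0.0, 70.1]
wrist_force: [1.2, -0.1, -0.5]
opening: 0.0853
grasp_force: 0.0
```

```bash
sed -i "s/w2.png/w12.png/; s/G=dict(/G=dict(tusk=(.022,.658,-.046),/; s/M={}/M={};bot.get_obs()/" m2.py; python3 m2.py
python3 - <<'E'
from h import *
m,im=cam('scene'); save('s12.png',im[60:300,60:420],2)
E
```

```text
44.8167 [ 0.5787 -0.0507  0.3637] [-179.99   -0.     70.06] [ -5.    8.6   9.5  90.9   0.  104.9] cam [0.607 0.024 0.334] axis [-0.106 -0.288 -0.952]
tusk [356. 164.] [355. 170.] 0.75 908
jar [283. 198.] [286. 210.] 0.82 4969
cup [239.  86.] [219.  71.] 0.55 6100
cork [354. 166.] [348. 158.] 0.78 6453
vial [194. 224.] [192. 228.] 0.61 936
whelk [107.  79.] [108.  76.] 0.89 2307
tusk [ 6.59300e-01 -4.72000e-02  9.14604e+01] 0.096
jar [ 0.5832 -0.0523  2.4711] 0.038
cup [ 0.5779  0.0593 -7.3339] 0.032
cork [ 6.55800e-01 -4.56000e-02  9.18575e+01] 0.136
vial [ 0.4901 -0.0474 -2.9962] 0.134
whelk [  0.4728   0.1051 103.3861] 0.216
```

View pics/w12.png

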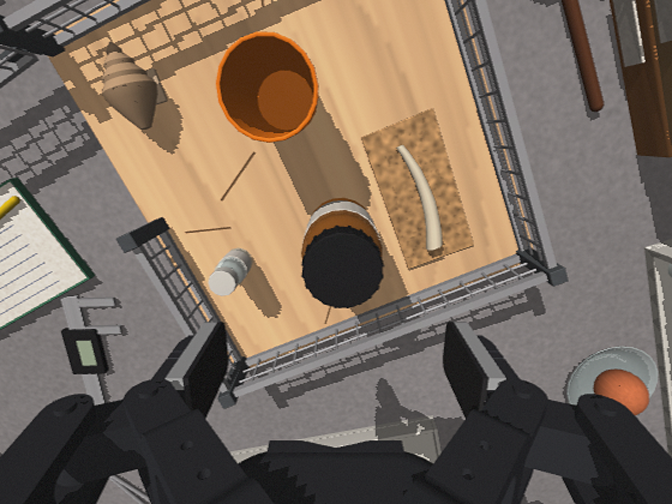

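View pics/s12.png

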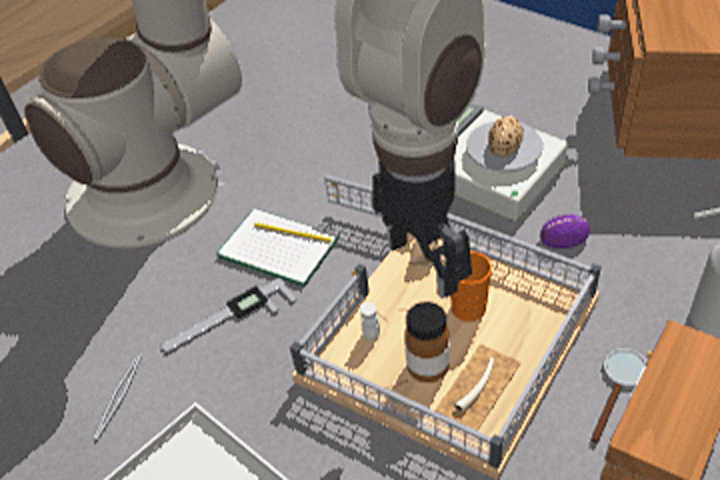

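The last views show the jar (340,265) and cup (267,85) upright and within about 1 mm of their start, the tusk on the cork (420,195) and the cowrie on the pan. The whelk and vial are where they were, and the gripper is clear of everything.

```bash
python3 -c "
from workcell import bot
print(bot.job_done())"
```

```text
the job is handed in; nothing more can be done
None
```

The job is done and handed in at about 45 s: the tusk shell is on its cork mat, the cowrie is on the middle of the pan, and the jar and cup stand upright within about 1 mm of where they started.

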